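# Line up the imam pieces by height on the marked rail

### The arm

A 6-joint arm with a two-finger parallel gripper is mounted at the origin on the work surface. World frame = base frame: x ahead of the robot, y to its left, z up, the work surface at z = 0. Lengths are in m, angles in rad, forces in N, time in s.
With the tool pointing down it reaches from about 0.25 to 0.775 m from the base axis. Payload 4 kg.
Tool frame: the origin (TCP) lies midway between the tips of the shut fingers; the grasp point (between the pads) lies ctrl.tcp_to_grasp behind it (ctrl.tcp_to_grasp is the distance from the TCP to the grasp point, in m); z points along the fingers, y is the line along which they close (so a half turn about z gives the same grasp; the last joint's range is limited). The gripper opens to 85 mm and grips with 20 to 120 N. Pads are 22 mm wide; open, the fingers measure 114 mm over their backs; the gripper's body (76 mm by 85 mm) begins 54 mm behind the grasp point. The pads swing forward as they close: fully open they stand 13 mm farther back than shut.
Start: joints at [-1.244, 0.087, 1.371, -0, 1.684, -0.103], TCP at [0.229, -0.5, 0.231] pointing down, gripper open.
Joint ranges: [-3.1, 3.1], [-0.76, 2.03], [0.27, 2.55], [-1.08, 4.22], [0.17, 2.65], [-2.57, 2.57]. Speed limits (rad/s): [2.79, 2.79, 3.14, 3.14, 3.14, 3.14].

### API

Orientations are given as [roll, pitch, yaw] about the fixed x, y, z axes, in that order (R = Rz(yaw) Ry(pitch) Rx(roll)).
In Python, from plant import readout, eyes, sign_off, ctrl gives the robot as it stands.
- The arm moves only by the tool apply_moves, never from a script. Its argument "series" is a list of rows, each an object with "xyz": the shift along the tool's x, y, z in mm, a list of three; "angular": the turn, a rotation vector about the tool's x, y, z in units of 8 degrees (1.0 is 8 degrees), a list of three. A call has 1 to 10 rows; each row is the pose to reach, as a shift and turn from the pose commanded when the call began, along the tool's axes at that moment; what a row does not reach only later rows make up. A row lasts 1/8 s, in which the tool goes at most 62.5 mm and 10.7 degrees, less where a joint would pass 70% of its speed; a pose out of reach is approached as far as the arm can. A call with a gripper value outside its range is refused whole. "hand" is the gripper's target within -1 to 1 (shut at 1, half-way at 0, fully open at -1), set as the call begins (left out, the last holds). The fingers move at their own pace and stop on an object; "squeeze" is the grip in N (left out, the last holds). Time passes only in rows, so rows that repeat a pose let the fingers close. It gives the time, the measured TCP pose, the force, the opening and the grip force at its end, in the units of the state.
- readout.sense(): the state, without advancing time (a new reading comes with each control period).
- eyes.snapshot(name): name is "side" or "top" or "wrist"; returns the picture (400x640x3 uint8, blue, green, red); there is no depth.
- eyes.camera_params(name): a dict with "fov_y" (degrees; the focal length in pixels is half the picture's height over the tangent of half this angle, whatever the lens; pixels are square), "cx", "cy" (the principal point, pixels), "rvec" (rotation vector, rad) and "tvec" (3), from world to camera coordinates, as OpenCV has them. Camera axes: x right, y down, z forward; pixel columns grow to the right and rows downward; lengths in m; the calibration is good to about 2 mm. A picture is of the moment at which its call begins: read the wrist's pose just before it. camera_params takes no time and is no camera call; for the wrist camera it gives the pose at the moment of the call.
- sign_off(): hands the job in; it is judged then, once.
The state is a dict: "time": time; "qpos": joint angles; "qd": joint speeds; "tau": joint torques, N m; "ee_pos": TCP position; "tcp_rot": TCP orientation; "force": force on the tool from outside, world axes, zero at the start; "torque": the same for the moment, N m; "opening": finger opening in m; "grip_force": force on a finger pad.
Only numpy, scipy, OpenCV 4.12 (cv2) and the standard library are available. Lean on these libraries where they do the work, as an engineer would, in place of code of your own. Each camera call takes 0.05 s, during which the arm holds its last target. There are 200 camera calls.

### The job

Stand the four imam pieces upright on the white marks of the wooden rail, one centred on each mark, in order of height: the shortest at the end beside the green glass dish, rising to the tallest at the end beside the silver bead gauge. The tallest is still standing in the deep well of the wooden block. Leave the dish and the gauge where they stand.

Things in the scene. Friction and masses are not known exactly. Their poses are not given: they have to be found in the camera images.
- turquoise: Turquoise blue imam piece, 50 mm high, the shortest (turned, upright: foot 26 mm across, 6 mm high; shaft 20 mm across up to 13 mm below the top; small head). Origin: centre of the foot's underside, z up. It starts standing loose on the table.
- coral: Red coral imam piece, 65 mm high, second shortest (turned, upright: foot 26 mm across, 6 mm high; shaft 20 mm across up to 13 mm below the top; small head). Origin: centre of the foot's underside, z up. It starts standing loose on the table.
- ebony: Near-black ebony imam piece, 80 mm high, second tallest (turned, upright: foot 26 mm across, 6 mm high; shaft 20 mm across up to 13 mm below the top; small head). Origin: centre of the foot's underside, z up. It starts standing loose on the table.
- amber: Yellow amber imam piece, 105 mm high, the tallest (turned, upright: foot 26 mm across, 6 mm high; shaft 20 mm across up to 13 mm below the top; small head). Origin: centre of the foot's underside, z up. Starts in the deep snug well of a fixed dark wooden block (66 x 66 mm, 60 high; well 29 wide, 50 deep, floor 10 mm above the table), upper 55 mm out; it comes out only straight up.
- mark1: White ceramic disc, 36 mm across, 2 mm thick, fixed on top of the wooden rail; the end mark at the left (+y) end. The fixed rail (306 x 66 mm, 20 high) lies roughly along y (turned up to 0.25 rad); its four discs stand in a row, 80 mm apart. Origin: centre of the disc's underside, 20 mm above the table (its upper face is at 22 mm).
- mark2: White ceramic disc, 36 mm across, 2 mm thick, fixed on top of the wooden rail; next to the left end mark. The fixed rail (306 x 66 mm, 20 high) lies roughly along y (turned up to 0.25 rad); its four discs stand in a row, 80 mm apart. Origin: centre of the disc's underside, 20 mm above the table (its upper face is at 22 mm).
- mark3: White ceramic disc, 36 mm across, 2 mm thick, fixed on top of the wooden rail; next to the right end mark. The fixed rail (306 x 66 mm, 20 high) lies roughly along y (turned up to 0.25 rad); its four discs stand in a row, 80 mm apart. Origin: centre of the disc's underside, 20 mm above the table (its upper face is at 22 mm).
- mark4: White ceramic disc, 36 mm across, 2 mm thick, fixed on top of the wooden rail; the end mark at the right (-y) end. The fixed rail (306 x 66 mm, 20 high) lies roughly along y (turned up to 0.25 rad); its four discs stand in a row, 80 mm apart. Origin: centre of the disc's underside, 20 mm above the table (its upper face is at 22 mm).
- dish: Round green glass dish, 90 mm across, 32 mm high, loose; stands on the table just beyond one end of the rail, about 240 mm from the rail's middle. Origin: centre of its underside.
- gauge: Squat round silver bead gauge, 72 mm across, 40 mm high, loose; stands on the table just beyond the other end of the rail, about 240 mm from the rail's middle. Origin: centre of its underside.

How it is judged:
At the end, for the whole second after the job is handed in: Each piece stands upright (within 0.1 rad) and at rest on its mark, its foot on the disc and centred within 12 mm: shortest to tallest from the dish's end to the gauge's end; dish and gauge are within 20 mm of where they started (((horizontal distance between dish and mark1 below 0.17 m and horizontal distance between gauge and mark4 below 0.17 m and horizontal distance between turquoise and mark1 below 0.012 m and z of turquoise in the frame of mark1 between -0.002 and 0.006 m and horizontal distance between coral and mark2 below 0.012 m and z of coral in the frame of mark2 between -0.002 and 0.006 m and horizontal distance between ebony and mark3 below 0.012 m and z of ebony in the frame of mark3 between -0.002 and 0.006 m and horizontal distance between amber and mark4 below 0.012 m and z of amber in the frame of mark4 between -0.002 and 0.006 m) or (horizontal distance between dish and mark4 below 0.17 m and horizontal distance between gauge and mark1 below 0.17 m and horizontal distance between turquoise and mark4 below 0.012 m and z of turquoise in the frame of mark4 between -0.002 and 0.006 m and horizontal distance between coral and mark3 below 0.012 m and z of coral in the frame of mark3 between -0.002 and 0.006 m and horizontal distance between ebony and mark2 below 0.012 m and z of ebony in the frame of mark2 between -0.002 and 0.006 m and horizontal distance between amber and mark1 below 0.012 m and z of amber in the frame of mark1 between -0.002 and 0.006 m)) and angle between each of turquoise, coral, ebony, amber's own z axis and vertical below 0.1 rad and linear speed of each of turquoise, coral, ebony, amber below 0.02 m/s and angular speed of each of turquoise, coral, ebony, amber below 0.2 rad/s and distance of each of dish, gauge from where it was at the start of the episode below 0.02 m); the robot touches nothing.
It fails at once if the dish is pushed more than 20 mm from its place (distance of dish from where it was at the start of the episode above 0.02 m).
It fails at once if the gauge is pushed more than 20 mm from its place (distance of gauge from where it was at the start of the episode above 0.02 m).
It also fails if it takes over 115 s, if anything falls off the work surface, if the arm or the gripper's body presses on something with over 40 N, if the wrist force passes 120 N, or if a joint passes its speed limit or range.

## Working session

There is one attempt and no reset: what is moved stays moved. The work goes in short steps, Python scripts to look and compute and a tool call to move; the robot and the scene stay as the last step left them, time stands still between calls to the robot, and variables do not carry over. Pictures are saved under pics/ and viewed, at most 14 in all, crops included, and the job is handed in when it is done.

Besides the shell and the picture viewer there is one more tool, called by a JSON object that holds its "method" and its "body", one argument or row to a line. apply_moves: Moves the arm, as the interface text tells. Its arguments: {"type":"object","properties":{"series":{"type":"array","items":{"type":"object","properties":{"xyz":{"type":"array","items":{"type":"number"}},"angular":{"type":"array","items":{"type":"number"}}}}},"hand":{"type":"number"},"squeeze":{"type":"number"}},"required":["series"]}

```bash
mkdir -p pics; ls; python3 - <<'E'
from plant import readout, eyes, ctrl
import cv2
print(readout.sense()); print(ctrl.tcp_to_grasp)
for n in("top","side"):
    cv2.imwrite(f"pics/{n}0.png",eyes.snapshot(n)); print(n,eyes.camera_params(n))
E
```

```text
pics
{'time': 0.0, 'qpos': array([-1.24408350e+00,  8.79935563e-02,  1.37227545e+00,  3.04875514e-05,
        1.68360099e+00, -1.03115206e-01]), 'qd': array([-1.79561140e-03,  5.72402779e-05,  4.36595761e-04, -1.03098805e-03,
        1.67078070e-03, -7.23734493e-04]), 'tau': array([-6.01294432e-04, -3.51869667e+01, -3.13272607e+01, -2.11804977e-04,
        1.09122426e-02,  5.54304165e-06]), 'ee_pos': array([ 0.22902881, -0.49949573,  0.23010731]), 'tcp_rot': array([-3.13933053e+00, -2.64553099e-04,  4.29831132e-01]), 'force': array([ 0.36060831, -0.63519714,  0.05330625]), 'torque': array([-0.02237313,  0.02563899,  0.03376196]), 'grip_force': 0.0, 'opening': 0.08550623218527395}
0.0187
top {'fov_y': 56.766887028208245, 'cx': 313.1294745303794, 'cy': 201.37882829863497, 'rvec': array([ 2.12862558, -2.16803479,  0.18223882]), 'tvec': array([0.00282544, 0.5665578 , 0.68570272])}
side {'fov_y': 43.40312979624453, 'cx': 322.61016056160867, 'cy': 204.11553686338516, 'rvec': array([ 2.11586018, -0.15510716,  0.11404483]), 'tvec': array([-0.54977325,  0.08467289,  1.04826225])}
```

View pics/top0.png

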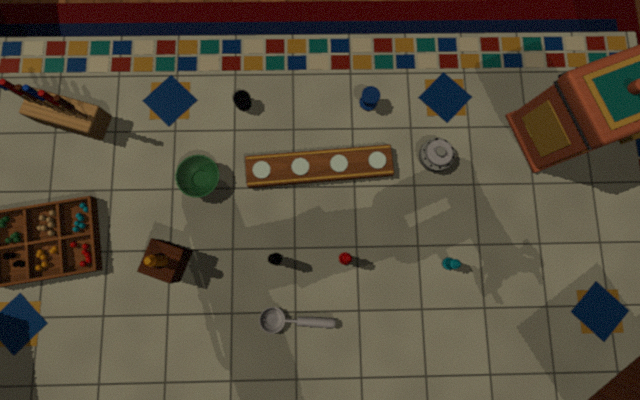

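View pics/side0.png

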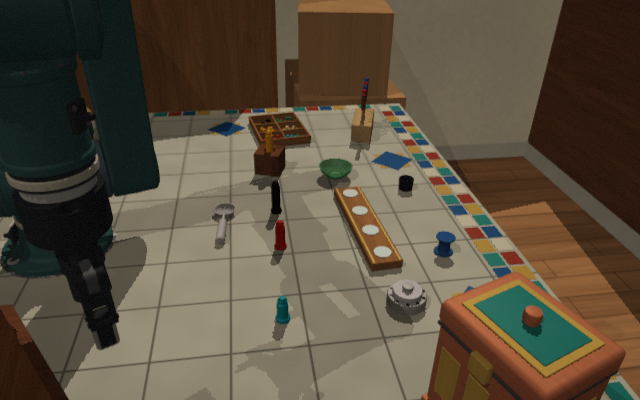

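The top view shows the dish at (197,177), the gauge at (439,153), marks at (261,169), (300,166), (339,163) and (377,160), the block and amber at (155,260), ebony at (275,259), coral at (345,258) and turquoise at (452,264). The side view shows tops at turquoise (282,299), coral (280,223), ebony (276,183) and amber (268,128).

```bash
cat >h.py <<'E'
import numpy as np, cv2
from plant import readout, eyes, ctrl
from scipy.spatial.transform import Rotation as Ro
def cam(n):
    p=eyes.camera_params(n); f=200/np.tan(np.radians(p["fov_y"]/2))
    R=cv2.Rodrigues(p["rvec"])[0]; return np.array([[f,0,p["cx"]],[0,f,p["cy"]],[0,0,1]]),R,p["tvec"]
def ray(c,uv):
    K,R,t=c; d=R.T@np.linalg.solve(K,[uv[0],uv[1],1.]); return -R.T@t,d
def onz(c,uv,z):
    o,d=ray(c,uv); return o+d*(z-o[2])/d[2]
def proj(c,P):
    K,R,t=c; q=K@(R@np.asarray(P,float)+t); return q[:2]/q[2]
def comp(mask,uv,r=8):
    n,l,s,ce=cv2.connectedComponentsWithStats(mask.astype(np.uint8))
    u,v=map(int,uv); w=l[max(0,v-r):v+r+1,max(0,u-r):u+r+1]; w=w[w>0]
    if not len(w): return None
    i=np.bincount(w).argmax(); return ce[i],s[i]
E
python3 - <<'E'
from h import *
c=cam("top"); s=cam("side"); im=cv2.imread("pics/top0.png").astype(int)
print("cam",ray(c,(320,200))[0],ray(s,(320,200))[0])
m=im.min(2)>110
P=[]
for uv in [(261,169),(300,166),(339,163),(377,160)]:
    ce,st=comp(m,uv,3); p=onz(c,ce,.022); P.append(p); print(ce,st,p.round(4))
P=np.array(P);print(np.linalg.norm(np.diff(P,axis=0),axis=1),np.arctan2(*(P[0]-P[3])[[0,1]]))
for n,a,b,h in [("tur",(449,264),(282,298),.05),("cor",(344,258),(280,222),.065),("ebo",(273,259),(276,182),.08),("amb",(151,261),(268,127),.115)]:
    print(n,onz(c,a,h-.005).round(3),onz(s,b,h).round(3))
for n,uv,z in [("dish",(197,177),.03),("gauge",(438,153),.035)]: print(n,onz(c,uv,z).round(3))
sc=cv2.resize(cv2.imread("pics/top0.png")[225:345,130:480],None,fx=2.28,fy=2.28,interpolation=cv2.INTER_CUBIC);cv2.imwrite("pics/c1.png",sc)
E
```

```text
cam [0.45484677 0.00468492 0.76437976] [ 0.39781401 -0.92389184  0.62963621]
[260.85353535 169.16666667] [253 162  16  16 198] [0.6387 0.0981 0.022 ]
[299.6751269  165.96446701] [292 158  16  17 197] [0.6441 0.0183 0.022 ]
[338.45408163 162.79591837] [331 155  16  16 196] [ 0.6496 -0.0618  0.022 ]
[376.92820513 159.57435897] [369 152  16  16 195] [ 0.6552 -0.1418  0.022 ]
[0.07995847 0.08032369 0.08016683] -0.0688756176694764
tur [ 0.44  -0.267  0.045] [ 0.442 -0.281  0.05 ]
cor [ 0.455 -0.063  0.06 ] [ 0.457 -0.071  0.065]
ebo [0.456 0.069 0.075] [0.46 0.07 0.08]
amb [0.456 0.277 0.11 ] [0.459 0.305 0.115]
dish [0.622 0.226 0.03 ]
gauge [ 0.664 -0.265  0.035]
```

View pics/c1.png

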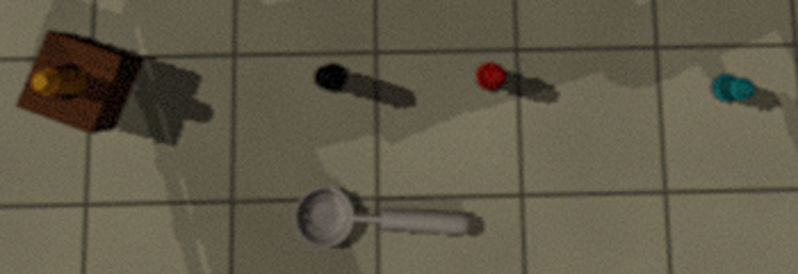

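The crop shows heads at full-picture pixels of turquoise (454.6,263.6), coral (345,258), ebony (274.7,259) and amber (149,260). The mark positions fit the 80 mm spacing. Next I go above turquoise with the yaw set square to the rail.

```bash
cat >>h.py <<'E'
YAW=1.640
def go(x,y,z,yaw=YAW):
    s=readout.sense(); R0=Ro.from_euler("xyz",s["tcp_rot"]); R1=Ro.from_euler("xyz",[np.pi,0,yaw])
    print("now",s["ee_pos"].round(4),s["tcp_rot"].round(3),"mm",(R0.inv().apply(np.array([x,y,z])-s["ee_pos"])*1000).round(1),"turn",(np.degrees((R0.inv()*R1).as_rotvec())/8).round(2))
E
python3 - <<'E'
from h import *
c=cam("top")
for n,a,h in [("tur",(454.6,263.6),.045),("cor",(345,258.3),.06),("ebo",(274.7,258.8),.075),("amb",(149,260),.11)]: print(n,onz(c,a,h).round(3))
go(.43,-.275,.2)
w=cam("wrist"); s=readout.sense(); R0=Ro.from_euler("xyz",s["tcp_rot"])
o,d=ray(w,(320,200)); print("cam in tool",R0.inv().apply(o-s["ee_pos"]).round(3),R0.inv().apply(d).round(2))
E
```

```text
tur [ 0.44  -0.278  0.045]
cor [ 0.454 -0.065  0.06 ]
ebo [0.456 0.066 0.075]
amb [0.458 0.28  0.11 ]
now [ 0.229  -0.4995  0.2302] [-3.14 -0.    0.43] mm [ 276.3 -120.3   30.5] turn [-0.01 -0.01 -8.67]
cam in tool [ 0.072  0.002 -0.143] [-0.29  0.01  0.96]
```

{"method": "apply_moves", "body": {
  "series": [
    {"xyz": [276,-120,30],"angular": [0,0,-8.67]},
    {"xyz": [276,-120,30],"angular": [0,0,-8.67]},
    {"xyz": [276,-120,30],"angular": [0,0,-8.67]},
    {"xyz": [276,-120,30],"angular": [0,0,-8.67]},
    {"xyz": [276,-120,30],"angular": [0,0,-8.67]},
    {"xyz": [276,-120,30],"angular": [0,0,-8.67]},
    {"xyz": [276,-120,30],"angular": [0,0,-8.67]},
    {"xyz": [276,-120,30],"angular": [0,0,-8.67]},
    {"xyz": [276,-120,30],"angular": [0,0,-8.67]}
  ],
  "hand": -1
}}

```text
time: 1.23
ee_pos: [0.4299, -0.2759, 0.201]
tcp_rot: [-3.141, -0.0, 1.639]
force: [0.5, -0.1, -0.7]
opening: 0.0855
grip_force: 0.0
```

```bash
python3 - <<'E'
from h import *
c=cam("wrist"); im=eyes.snapshot("wrist"); cv2.imwrite("pics/w1.png",im)
for n,p in [("foot",(.44,-.278,0)),("head",(.44,-.278,.05))]: print(n,proj(c,p).round(1))
go(.44,-.278,.01)
E
```

```text
foot [323.9 176.6]
head [325.1 186.7]
now [ 0.4299 -0.276   0.2011] [-3.141 -0.     1.639] mm [ -2.7  10.  191.1] turn [-0.   -0.   -0.01]
```

View pics/w1.png

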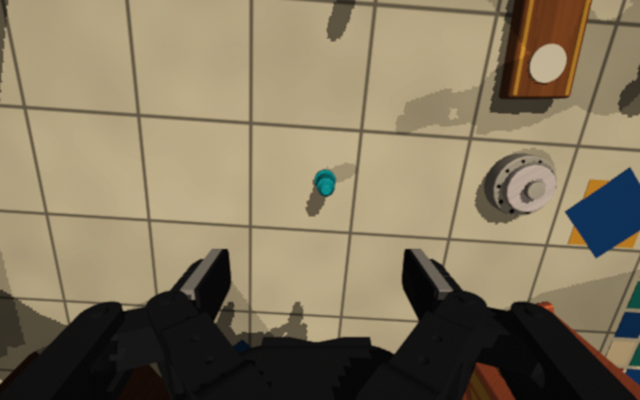

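Turquoise shows at about (325,184), its foot near (325,177). I'll fit its silhouette to refine the position.

```bash
cat >>h.py <<'E'
from scipy.optimize import minimize
def sil(c,x,y,h,z0=0,up=8):
    m=np.zeros((400*up//4,640*up//4),np.uint8); a=np.linspace(0,2*np.pi,24); k=up/4
    for r,z1,z2 in [(.013,0,.006),(.010,.006,h-.013),(.007,h-.013,h)]:
        pts=np.array([proj(c,(x+r*np.cos(t),y+r*np.sin(t),z0+z)) for z in(z1,z2) for t in a])
        cv2.fillConvexPoly(m,cv2.convexHull(np.round((pts+.5)*k).astype(np.int32)),1)
    return m
COL={"tur":lambda i:(i[...,1]-i[...,2]>25)&(i[...,0]-i[...,2]>25),"cor":lambda i:(i[...,2]-i[...,1]>45)&(i[...,2]-i[...,0]>45)&(i[...,1]<70),
 "ebo":lambda i:i.max(2)<38,"amb":lambda i:(i[...,2]-i[...,0]>60)&(i[...,1]-i[...,0]>35)}
def fit(c,im,n,x,y,h,z0=0):
    m=COL[n](im.astype(int)); g=proj(c,(x,y,z0+h/2)); l=cv2.connectedComponents(m.astype(np.uint8))[1]
    u,v=g.round().astype(int); w=l[max(0,v-12):v+13,max(0,u-12):u+13]; i=np.bincount(w[w>0]).argmax()
    obs=cv2.resize((l==i).astype(np.uint8),None,fx=2,fy=2,interpolation=cv2.INTER_NEAREST)
    def cost(p):
        s=sil(c,*p,h,z0); return 1-(s&obs).sum()/max((s|obs).sum(),1)
    r=minimize(cost,[x,y],method="Nelder-Mead",options=dict(initial_simplex=[[x,y],[x+.008,y],[x,y+.008]]))
    print(n,"xy",r.x.round(4),"IoU",round(1-r.fun,3),"px",(l==i).sum()); return r.x
E
python3 - <<'E'
from h import *
c=cam("wrist"); im=cv2.imread("pics/w1.png"); p=fit(c,im,"tur",.44,-.278,.05); go(*p,.010)
t=cam("top"); im=cv2.imread("pics/top0.png")
for a in [("tur",.44,-.278,.05),("cor",.454,-.065,.065),("ebo",.456,.066,.08)]: fit(t,im,*a)
E
```

```text
tur xy [ 0.4405 -0.2806] IoU 0.872 px 419
now [ 0.4299 -0.276   0.2011] [-3.141 -0.     1.639] mm [ -5.3  10.3 191.1] turn [-0.   -0.   -0.01]
tur xy [ 0.4404 -0.2803] IoU 0.781 px 158
cor xy [ 0.4557 -0.0684] IoU 0.742 px 110
ebo xy [0.4568 0.0701] IoU 0.841 px 134
```

{"method": "apply_moves", "body": {
  "series": [
    {"xyz": [-5,10.5,60]},
    {"xyz": [-5,10.5,110]},
    {"xyz": [-5,10.5,160]},
    {"xyz": [-5,10.5,190]},
    {"xyz": [-5,10.5,190]},
    {"xyz": [-5,10.5,190]}
  ]
}}

```text
invalid input
```

{"method": "apply_moves", "body": {
  "series": [
    {"xyz": [0,0,0]},
    {"xyz": [0,0,0]},
    {"xyz": [0,0,0]},
    {"xyz": [0,0,0]},
    {"xyz": [0,0,0]},
    {"xyz": [0,0,0]},
    {"xyz": [0,0,0]},
    {"xyz": [0,0,0]}
  ],
  "hand": 1,
  "squeeze": 40
}}

```text
invalid input
```

```bash
python3 - <<'E'
from h import *
cv2.imwrite("pics/w2.png",eyes.snapshot("wrist"))
go(.6387,.0981,.18)
E
```

```text
now [ 0.4299 -0.2761  0.2012] [-3.141 -0.     1.639] mm [359.  233.9  21.2] turn [-0.   -0.   -0.01]
```

Angular must be included in every row.

{"method": "apply_moves", "body": {
  "series": [
    {"xyz": [-5,10.5,60],"angular": [0,0,0]},
    {"xyz": [-5,10.5,110],"angular": [0,0,0]},
    {"xyz": [-5,10.5,160],"angular": [0,0,0]},
    {"xyz": [-5,10.5,190],"angular": [0,0,0]},
    {"xyz": [-5,10.5,190],"angular": [0,0,0]},
    {"xyz": [-5,10.5,190],"angular": [0,0,0]}
  ]
}}

```text
time: 2.08
ee_pos: [0.4418, -0.2811, 0.0129]
tcp_rot: [3.14, 0.002, 1.64]
force: [-0.4, 0.4, 0.5]
opening: 0.0855
grip_force: 0.0
```

{"method": "apply_moves", "body": {
  "series": [
    {"xyz": [0,0,0],"angular": [0,0,0]},
    {"xyz": [0,0,0],"angular": [0,0,0]},
    {"xyz": [0,0,0],"angular": [0,0,0]},
    {"xyz": [0,0,0],"angular": [0,0,0]},
    {"xyz": [0,0,0],"angular": [0,0,0]},
    {"xyz": [0,0,0],"angular": [0,0,0]},
    {"xyz": [0,0,0],"angular": [0,0,0]},
    {"xyz": [0,0,0],"angular": [0,0,0]}
  ],
  "hand": 1,
  "squeeze": 40
}}

```text
time: 3.08
ee_pos: [0.4413, -0.2805, 0.0119]
tcp_rot: [3.141, 0.001, 1.64]
force: [-0.5, 0.1, 5.2]
opening: 0.0183
grip_force: 39.5
```

```bash
python3 - <<'E'
from h import *
cv2.imwrite("pics/w2.png",eyes.snapshot("wrist"))
go(.6387,.0981,.18)
E
```

```text
now [ 0.4413 -0.2804  0.0119] [3.141e+00 1.000e-03 1.640e+00] mm [ 363.8  223.4 -168.2] turn [0.01 0.01 0.  ]
```

View pics/w2.png

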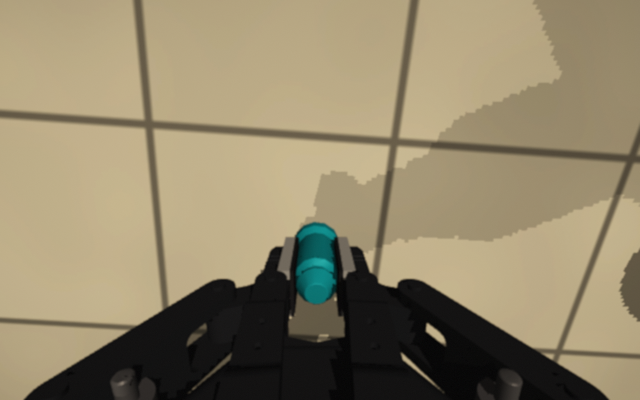

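Turquoise is gripped squarely at (317,262).

{"method": "apply_moves", "body": {
  "series": [
    {"xyz": [0,0,-50],"angular": [0,0,0]},
    {"xyz": [20,12,-100],"angular": [0,0,0]},
    {"xyz": [70,43,-120],"angular": [0,0,0]},
    {"xyz": [120,74,-120],"angular": [0,0,0]},
    {"xyz": [170,105,-120],"angular": [0,0,0]},
    {"xyz": [220,136,-120],"angular": [0,0,0]},
    {"xyz": [270,167,-120],"angular": [0,0,0]},
    {"xyz": [320,198,-120],"angular": [0,0,0]},
    {"xyz": [364,223.5,-120],"angular": [0,0,0]},
    {"xyz": [364,223.5,-120],"angular": [0,0,0]}
  ]
}}

```text
time: 4.38
ee_pos: [0.6385, 0.1021, 0.1291]
tcp_rot: [-3.139, -0.001, 1.645]
force: [-0.1, -1.3, -1.1]
opening: 0.0189
grip_force: 39.3
```

```bash
python3 - <<'E'
from h import *
go(.6387,.0981,.035)
c=cam("wrist");im=eyes.snapshot("wrist"); cv2.imwrite("pics/w3.png",im)
s=readout.sense(); fit(c,im,"tur",*s["ee_pos"][:2],.05,s["ee_pos"][2]-.012)
m=im.astype(int).min(2)>110
for p in [(.6441,.0183,.022),(.6387,.0981,.022)]: 
    uv=proj(c,p); r=comp(m,uv,6); print(uv.round(1),r and (r[0].round(1),r[1],onz(c,r[0],.022).round(4)))
E
```

```text
now [0.6385 0.1021 0.1291] [-3.139e+00 -1.000e-03  1.645e+00] mm [-4.1  0.1 94. ] turn [-0.02 -0.01  0.04]
tur xy [0.6388 0.1006] IoU 0.843 px 2808
[315.  279.1] None
[315.6 200.1] (array([315.6, 199.8]), array([ 295,  180,   42,   40, 1284], dtype=int32), array([0.6387, 0.0983, 0.022 ]))
```

View pics/w3.png

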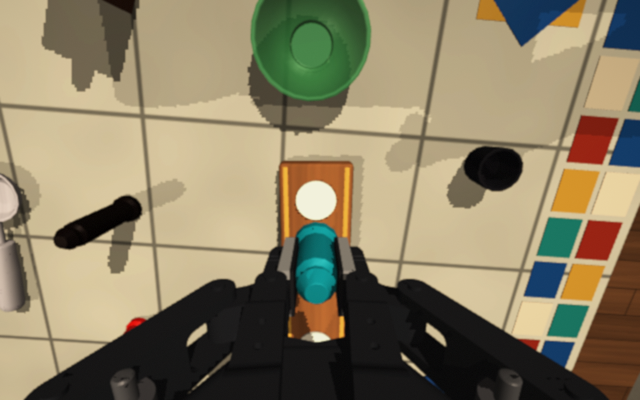

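{"method": "apply_moves", "body": {
  "series": [
    {"xyz": [0,0,40],"angular": [0,0,0]},
    {"xyz": [0,0,70],"angular": [0,0,0]},
    {"xyz": [0,0,85],"angular": [0,0,0]},
    {"xyz": [0,0,90],"angular": [0,0,0]},
    {"xyz": [0,0,90],"angular": [0,0,0]},
    {"xyz": [0,0,90],"angular": [0,0,0]}
  ]
}}

```text
time: 5.18
ee_pos: [0.6396, 0.0984, 0.0431]
tcp_rot: [3.139, 0.0, 1.64]
force: [0.5, -1.3, 0.0]
opening: 0.0184
grip_force: 39.3
```

```bash
python3 -c "
from h import *
go(.6387,.0982,.0339)"
```

```text
now [0.6396 0.0984 0.0431] [3.139 0.    1.64 ] mm [-0.1 -1.   9.2] turn [0.02 0.   0.  ]
```

{"method": "apply_moves", "body": {
  "series": [
    {"xyz": [0,-1,4],"angular": [0,0,0]},
    {"xyz": [0,-1,7],"angular": [0,0,0]},
    {"xyz": [0,-1,9],"angular": [0,0,0]},
    {"xyz": [0,-1,9],"angular": [0,0,0]},
    {"xyz": [0,-1,9],"angular": [0,0,0]}
  ]
}}

```text
time: 5.8
ee_pos: [0.6376, 0.0985, 0.0339]
tcp_rot: [3.141, 0.0, 1.641]
force: [-3.3, -1.0, 5.6]
opening: 0.0184
grip_force: 40.0
```

{"method": "apply_moves", "body": {
  "series": [
    {"xyz": [0,0,0],"angular": [0,0,0]},
    {"xyz": [0,0,0],"angular": [0,0,0]},
    {"xyz": [0,0,0],"angular": [0,0,0]},
    {"xyz": [0,0,-3],"angular": [0,0,0]},
    {"xyz": [0,0,-20],"angular": [0,0,0]},
    {"xyz": [0,0,-60],"angular": [0,0,0]},
    {"xyz": [0,0,-110],"angular": [0,0,0]},
    {"xyz": [0,0,-160],"angular": [0,0,0]},
    {"xyz": [0,0,-160],"angular": [0,0,0]}
  ],
  "hand": -1
}}

```text
time: 6.92
ee_pos: [0.6406, 0.0986, 0.2012]
tcp_rot: [3.127, 0.0, 1.64]
force: [-0.3, -0.2, 0.6]
opening: 0.0855
grip_force: 0.0
```

```bash
python3 - <<'E'
from h import *
c=cam("wrist");im=eyes.snapshot("wrist"); cv2.imwrite("pics/w4.png",im)
fit(c,im,"tur",.6387,.0982,.05,.022)
t=cam("top"); im=eyes.snapshot("top"); fit(t,im,"tur",.6387,.0982,.05,.022)
go(.4557,-.0684,.18)
E
```

```text
tur xy [0.6379 0.0981] IoU 0.879 px 484
tur xy [0.6387 0.0982] IoU 0.0 px 1
now [0.638  0.0985 0.1943] [3.138 0.    1.64 ] mm [-153.8 -193.5   13.7] turn [0.02 0.   0.  ]
```

{"method": "apply_moves", "body": {
  "series": [
    {"xyz": [-39,-48,0],"angular": [0,0,0]},
    {"xyz": [-77,-97,0],"angular": [0,0,0]},
    {"xyz": [-115,-145,0],"angular": [0,0,0]},
    {"xyz": [-154,-193,0],"angular": [0,0,0]},
    {"xyz": [-154,-193,0],"angular": [0,0,0]},
    {"xyz": [-154,-193,0],"angular": [0,0,0]}
  ]
}}

```text
time: 7.78
ee_pos: [0.4554, -0.0684, 0.1913]
tcp_rot: [-3.14, -0.001, 1.64]
force: [-0.2, 0.5, 1.0]
opening: 0.0852
grip_force: 0.0
```

```bash
python3 - <<'E'
from h import *
c=cam("wrist");im=eyes.snapshot("wrist"); cv2.imwrite("pics/w5.png",im)
p=fit(c,im,"cor",.4557,-.0684,.065); go(*p,.020)
E
```

```text
cor xy [ 0.4546 -0.0699] IoU 0.905 px 536
now [ 0.456  -0.068   0.1916] [-3.141e+00 -1.000e-03  1.641e+00] mm [ -1.9  -1.3 171.6] turn [-0.01 -0.01  0.01]
```

View pics/w5.png

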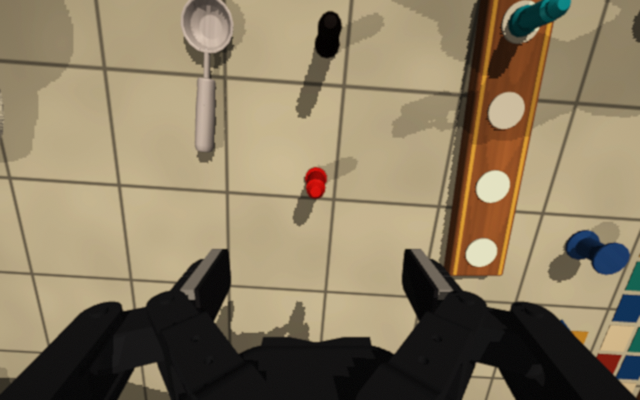

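Turquoise stands on mark1 and coral is at (316,183).

{"method": "apply_moves", "body": {
  "series": [
    {"xyz": [-2,-1,50],"angular": [0,0,0]},
    {"xyz": [-2,-1,100],"angular": [0,0,0]},
    {"xyz": [-2,-1,150],"angular": [0,0,0]},
    {"xyz": [-2,-1,171],"angular": [0,0,0]},
    {"xyz": [-2,-1,171],"angular": [0,0,0]},
    {"xyz": [-2,-1,171],"angular": [0,0,0]}
  ]
}}

```text
time: 8.57
ee_pos: [0.4563, -0.0703, 0.0222]
tcp_rot: [3.14, 0.001, 1.642]
force: [0.1, -0.4, 0.9]
opening: 0.0856
grip_force: 0.0
```

{"method": "apply_moves", "body": {
  "series": [
    {"xyz": [0,0,0],"angular": [0,0,0]},
    {"xyz": [0,0,0],"angular": [0,0,0]},
    {"xyz": [0,0,0],"angular": [0,0,0]},
    {"xyz": [0,0,0],"angular": [0,0,0]},
    {"xyz": [0,0,0],"angular": [0,0,0]},
    {"xyz": [0,0,0],"angular": [0,0,0]},
    {"xyz": [0,0,0],"angular": [0,0,0]}
  ],
  "hand": 1
}}

```text
time: 9.45
ee_pos: [0.4552, -0.0709, 0.0218]
tcp_rot: [3.141, 0.0, 1.64]
force: [-1.7, -0.6, 4.9]
opening: 0.0188
grip_force: 39.4
```

```bash
python3 -c "
from h import *
go(.6441,.0183,.14)"
```

```text
now [ 0.4552 -0.0709  0.0218] [3.141 0.    1.64 ] mm [  75.8  194.8 -118.1] turn [0. 0. 0.]
```

{"method": "apply_moves", "body": {
  "series": [
    {"xyz": [0,0,-50],"angular": [0,0,0]},
    {"xyz": [7,18,-100],"angular": [0,0,0]},
    {"xyz": [23,60,-118],"angular": [0,0,0]},
    {"xyz": [41,105,-118],"angular": [0,0,0]},
    {"xyz": [58,150,-118],"angular": [0,0,0]},
    {"xyz": [75,195,-118],"angular": [0,0,0]},
    {"xyz": [75,195,-118],"angular": [0,0,0]},
    {"xyz": [75,195,-80],"angular": [0,0,0]},
    {"xyz": [75,195,-40],"angular": [0,0,0]},
    {"xyz": [75,195,-30],"angular": [0,0,0]}
  ]
}}

```text
time: 10.7
ee_pos: [0.6405, 0.0174, 0.0471]
tcp_rot: [-3.133, -0.001, 1.64]
force: [0.2, -0.6, -1.5]
opening: 0.019
grip_force: 39.3
```

{"method": "apply_moves", "body": {
  "series": [
    {"xyz": [0,0,0],"angular": [0,0,0]},
    {"xyz": [0,0,0],"angular": [0,0,0]},
    {"xyz": [0,0,0],"angular": [0,0,0]}
  ]
}}

```text
time: 11.08
ee_pos: [0.6455, 0.0175, 0.0537]
tcp_rot: [3.138, 0.001, 1.64]
force: [1.0, 0.4, -0.4]
opening: 0.019
grip_force: 39.3
```

```bash
python3 -c "
from h import *
go(.6441,.0178,.0438)"
```

```text
now [0.6455 0.0175 0.0537] [3.138e+00 1.000e-03 1.640e+00] mm [ 0.4 -1.4  9.9] turn [0.03 0.   0.  ]
```

{"method": "apply_moves", "body": {
  "series": [
    {"xyz": [0,-1,4],"angular": [0,0,0]},
    {"xyz": [0,-1,7],"angular": [0,0,0]},
    {"xyz": [0,-1,9.5],"angular": [0,0,0]},
    {"xyz": [0,-1,9.5],"angular": [0,0,0]},
    {"xyz": [0,-1,9.5],"angular": [0,0,0]}
  ]
}}

```text
time: 11.7
ee_pos: [0.6432, 0.0176, 0.0438]
tcp_rot: [3.141, 0.0, 1.64]
force: [-4.1, 0.5, 7.9]
opening: 0.0187
grip_force: 40.2
```

{"method": "apply_moves", "body": {
  "series": [
    {"xyz": [0,0,0],"angular": [0,0,0]},
    {"xyz": [0,0,0],"angular": [0,0,0]},
    {"xyz": [0,0,0],"angular": [0,0,0]},
    {"xyz": [0,0,-3],"angular": [0,0,0]},
    {"xyz": [0,0,-20],"angular": [0,0,0]},
    {"xyz": [0,0,-60],"angular": [0,0,0]},
    {"xyz": [0,0,-110],"angular": [0,0,0]},
    {"xyz": [0,0,-150],"angular": [0,0,0]},
    {"xyz": [0,0,-150],"angular": [0,0,0]},
    {"xyz": [0,0,-150],"angular": [0,0,0]}
  ],
  "hand": -1
}}

```text
time: 12.95
ee_pos: [0.6431, 0.0176, 0.1922]
tcp_rot: [3.141, 0.0, 1.64]
force: [0.0, -0.4, 0.1]
opening: 0.0854
grip_force: 0.0
```

```bash
python3 - <<'E'
from h import *
c=cam("wrist");im=eyes.snapshot("wrist"); cv2.imwrite("pics/w6.png",im)
fit(c,im,"cor",.6441,.0182,.065,.022);fit(c,im,"tur",.6387,.0982,.05,.022)
go(.4568,.0701,.2)
E
```

```text
cor xy [0.6431 0.0178] IoU 0.896 px 634
tur xy [0.6387 0.0982] IoU 0.879 px 499
now [0.6425 0.0177 0.1907] [-3.14 -0.    1.64] mm [  65.2 -181.7   -8.9] turn [-0.01 -0.    0.  ]
```

Both pieces are within about 1 mm. Now ebony.

{"method": "apply_moves", "body": {
  "series": [
    {"xyz": [16,-45,0],"angular": [0,0,0]},
    {"xyz": [32,-91,0],"angular": [0,0,0]},
    {"xyz": [48,-136,0],"angular": [0,0,0]},
    {"xyz": [65,-181,0],"angular": [0,0,0]},
    {"xyz": [65,-181,0],"angular": [0,0,0]},
    {"xyz": [65,-181,0],"angular": [0,0,0]},
    {"xyz": [65,-181,0],"angular": [0,0,0]}
  ]
}}

```text
time: 13.88
ee_pos: [0.4589, 0.0696, 0.1913]
tcp_rot: [-3.141, 0.0, 1.64]
force: [-0.3, -0.6, 0.0]
opening: 0.0849
grip_force: 0.0
```

```bash
python3 - <<'E'
from h import *
c=cam("wrist");im=eyes.snapshot("wrist"); cv2.imwrite("pics/w7.png",im)
p=fit(c,im,"ebo",.4568,.0701,.08); go(*p,.035)
x=im[100:260,240:400].copy(); u=(proj(c,(*p,0))-[240,100]).round().astype(int); cv2.circle(x,u,1,(0,255,0),1)
cv2.imwrite("pics/w7c.png",cv2.resize(x,None,fx=3,fy=3))
E
```

```text
ebo xy [0.4559 0.0712] IoU 0.815 px 561
now [0.459  0.0695 0.1914] [-3.141  0.     1.64 ] mm [  1.9  -2.9 156.4] turn [-0.  0. -0.]
```

View pics/w7c.png

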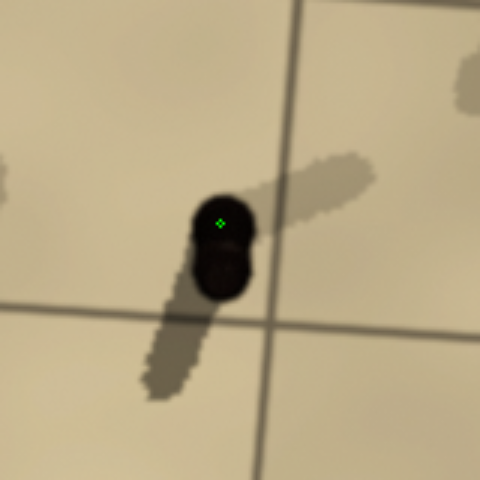

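The fitted foot centre falls on the ebony foot, which is at about (223,226) in the crop.

{"method": "apply_moves", "body": {
  "series": [
    {"xyz": [1.5,-2.5,50],"angular": [0,0,0]},
    {"xyz": [1.5,-2.5,100],"angular": [0,0,0]},
    {"xyz": [1.5,-2.5,140],"angular": [0,0,0]},
    {"xyz": [1.5,-2.5,156],"angular": [0,0,0]},
    {"xyz": [1.5,-2.5,156],"angular": [0,0,0]},
    {"xyz": [1.5,-2.5,156],"angular": [0,0,0]}
  ]
}}

```text
time: 14.68
ee_pos: [0.4574, 0.0712, 0.0377]
tcp_rot: [3.138, 0.0, 1.64]
force: [0.0, 0.3, 0.8]
opening: 0.0852
grip_force: 0.0
```

{"method": "apply_moves", "body": {
  "series": [
    {"xyz": [0,0,0],"angular": [0,0,0]},
    {"xyz": [0,0,0],"angular": [0,0,0]},
    {"xyz": [0,0,0],"angular": [0,0,0]},
    {"xyz": [0,0,0],"angular": [0,0,0]},
    {"xyz": [0,0,0],"angular": [0,0,0]},
    {"xyz": [0,0,0],"angular": [0,0,0]},
    {"xyz": [0,0,0],"angular": [0,0,0]}
  ],
  "hand": 1
}}

```text
time: 15.55
ee_pos: [0.4556, 0.0712, 0.0361]
tcp_rot: [3.141, 0.0, 1.64]
force: [-1.6, -0.8, 3.4]
opening: 0.0188
grip_force: 39.2
```

```bash
python3 -c "
from h import *
go(.6496,-.0618,.18)"
```

```text
now [0.4556 0.0712 0.0361] [3.141 0.    1.64 ] mm [-146.2  184.3 -143.9] turn [0. 0. 0.]
```

{"method": "apply_moves", "body": {
  "series": [
    {"xyz": [0,0,-50],"angular": [0,0,0]},
    {"xyz": [0,0,-100],"angular": [0,0,0]},
    {"xyz": [-30,38,-125],"angular": [0,0,0]},
    {"xyz": [-60,76,-125],"angular": [0,0,0]},
    {"xyz": [-90,114,-125],"angular": [0,0,0]},
    {"xyz": [-120,152,-125],"angular": [0,0,0]},
    {"xyz": [-146,184,-125],"angular": [0,0,0]},
    {"xyz": [-146,184,-125],"angular": [0,0,0]},
    {"xyz": [-146,184,-80],"angular": [0,0,0]},
    {"xyz": [-146,184,-45],"angular": [0,0,0]}
  ]
}}

```text
time: 16.8
ee_pos: [0.6482, -0.061, 0.079]
tcp_rot: [-3.14, -0.001, 1.641]
force: [0.4, -0.9, -1.1]
opening: 0.0188
grip_force: 39.5
```

{"method": "apply_moves", "body": {
  "series": [
    {"xyz": [0,0,10],"angular": [0,0,0]},
    {"xyz": [0,0,13],"angular": [0,0,0]},
    {"xyz": [0,0,13],"angular": [0,0,0]},
    {"xyz": [0,0,13],"angular": [0,0,0]}
  ]
}}

```text
time: 17.3
ee_pos: [0.6503, -0.0618, 0.0699]
tcp_rot: [3.138, 0.001, 1.64]
force: [-0.4, -0.5, -0.7]
opening: 0.0188
grip_force: 39.5
```

```bash
python3 -c "
from h import *
go(.6496,-.0618,.0581)"
```

```text
now [ 0.6503 -0.0618  0.0699] [3.138e+00 1.000e-03 1.640e+00] mm [ 0.1 -0.8 11.8] turn [0.02 0.01 0.  ]
```

{"method": "apply_moves", "body": {
  "series": [
    {"xyz": [0,0,4],"angular": [0,0,0]},
    {"xyz": [0,0,8],"angular": [0,0,0]},
    {"xyz": [0,0,11],"angular": [0,0,0]},
    {"xyz": [0,0,11],"angular": [0,0,0]},
    {"xyz": [0,0,11],"angular": [0,0,0]}
  ]
}}

```text
time: 17.92
ee_pos: [0.6493, -0.0617, 0.0582]
tcp_rot: [3.141, 0.0, 1.64]
force: [-2.7, -0.0, 5.2]
opening: 0.0186
grip_force: 39.9
```

{"method": "apply_moves", "body": {
  "series": [
    {"xyz": [0,0,0],"angular": [0,0,0]},
    {"xyz": [0,0,0],"angular": [0,0,0]},
    {"xyz": [0,0,0],"angular": [0,0,0]},
    {"xyz": [0,0,-3],"angular": [0,0,0]},
    {"xyz": [0,0,-20],"angular": [0,0,0]},
    {"xyz": [0,0,-60],"angular": [0,0,0]},
    {"xyz": [0,0,-110],"angular": [0,0,0]},
    {"xyz": [0,0,-160],"angular": [0,0,0]},
    {"xyz": [0,0,-160],"angular": [0,0,0]},
    {"xyz": [0,0,-160],"angular": [0,0,0]}
  ],
  "hand": -1
}}

```text
time: 19.18
ee_pos: [0.6492, -0.0617, 0.2177]
tcp_rot: [3.14, 0.0, 1.64]
force: [0.1, 0.5, -0.1]
opening: 0.0854
grip_force: 0.0
```

```bash
python3 - <<'E'
from h import *
c=cam("wrist");im=eyes.snapshot("wrist"); cv2.imwrite("pics/w8.png",im)
fit(c,im,"ebo",.6496,-.0618,.08,.022);fit(c,im,"cor",.6441,.0182,.065,.022)
go(.457,.28,.25)
E
```

```text
ebo xy [ 0.6496 -0.0618] IoU 0.814 px 548
cor xy [0.6437 0.0181] IoU 0.845 px 409
now [ 0.6487 -0.0616  0.216 ] [-3.14 -0.    1.64] mm [ 354.1 -167.5  -33.6] turn [-0.01 -0.    0.  ]
```

{"method": "apply_moves", "body": {
  "series": [
    {"xyz": [44,-21,-34],"angular": [0,0,0]},
    {"xyz": [90,-42,-34],"angular": [0,0,0]},
    {"xyz": [135,-63,-34],"angular": [0,0,0]},
    {"xyz": [180,-84,-34],"angular": [0,0,0]},
    {"xyz": [225,-105,-34],"angular": [0,0,0]},
    {"xyz": [270,-126,-34],"angular": [0,0,0]},
    {"xyz": [310,-147,-34],"angular": [0,0,0]},
    {"xyz": [354,-167,-34],"angular": [0,0,0]},
    {"xyz": [354,-167,-34],"angular": [0,0,0]},
    {"xyz": [354,-167,-34],"angular": [0,0,0]}
  ]
}}

```text
time: 20.48
ee_pos: [0.4577, 0.2794, 0.2492]
tcp_rot: [-3.139, 0.002, 1.641]
force: [-1.3, 0.3, 0.1]
opening: 0.0852
grip_force: 0.0
```

```bash
python3 - <<'E'
from h import *
c=cam("wrist");im=eyes.snapshot("wrist"); cv2.imwrite("pics/w9.png",im)
print(readout.sense()["ee_pos"])
for z in(.06,.09,.102,.115): print(z,proj(c,(.457,.28,z)).round(1))
E
```

```text
[0.45809684 0.27900558 0.24957839]
0.06 [315.3 175.5]
0.09 [315.2 181.4]
0.102 [315.2 184.1]
0.115 [315.1 187.2]
```

View pics/w9.png

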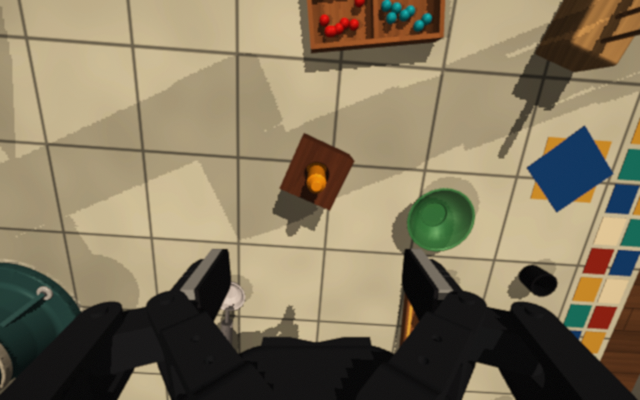

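Amber shows at (316,180) in the block, with the head near (316,185).

```bash
python3 - <<'E'
import h; from h import *
def sil2(c,x,y,hh,z0=0,up=8):
    m=np.zeros((800,1280),np.uint8); a=np.linspace(0,2*np.pi,24)
    for r,z1,z2 in [(.010,.06,.102),(.007,.102,.115)]:
        pts=np.array([proj(c,(x+r*np.cos(t),y+r*np.sin(t),z)) for z in(z1,z2) for t in a])
        cv2.fillConvexPoly(m,cv2.convexHull(np.round((pts+.5)*2).astype(np.int32)),1)
    return m
h.sil=sil2
c=cam("wrist"); p=fit(c,cv2.imread("pics/w9.png"),"amb",.457,.28,.055,.06); 
t=cam("top"); fit(t,cv2.imread("pics/top0.png"),"amb",.457,.28,.055,.06)
go(*p,.067)
im=cv2.imread("pics/w9.png")[120:240,260:380].copy()
e=cv2.findContours(sil2(c,*p,0)[240:480,520:760],0,2)[0]; x=cv2.resize(im,None,fx=4,fy=4,interpolation=cv2.INTER_CUBIC); cv2.drawContours(x,[k*2 for k in e],-1,(0,255,0),1); cv2.imwrite("pics/w9c.png",x)
E
```

```text
amb xy [0.4582 0.2828] IoU 0.898 px 472
amb xy [0.4578 0.2845] IoU 0.405 px 91
now [0.4581 0.279  0.2496] [-3.14e+00  1.00e-03  1.64e+00] mm [  4.    0.7 182.6] turn [-0.01  0.01 -0.  ]
```

View pics/w9c.png

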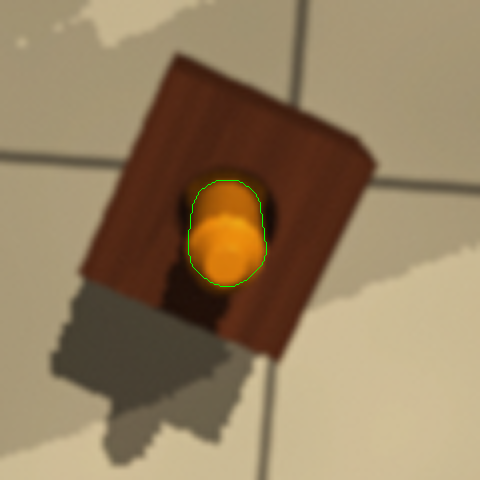

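The fitted outline matches amber, so I descend and grip.

{"method": "apply_moves", "body": {
  "series": [
    {"xyz": [4,0.5,40],"angular": [0,0,0]},
    {"xyz": [4,0.5,90],"angular": [0,0,0]},
    {"xyz": [4,0.5,140],"angular": [0,0,0]},
    {"xyz": [4,0.5,165],"angular": [0,0,0]},
    {"xyz": [4,0.5,180],"angular": [0,0,0]},
    {"xyz": [4,0.5,180],"angular": [0,0,0]},
    {"xyz": [4,0.5,180],"angular": [0,0,0]},
    {"xyz": [4,0.5,180],"angular": [0,0,0]}
  ]
}}

```text
time: 21.52
ee_pos: [0.4593, 0.2843, 0.0725]
tcp_rot: [3.139, -0.001, 1.64]
force: [0.4, -0.1, 0.9]
opening: 0.0855
grip_force: 0.0
```

{"method": "apply_moves", "body": {
  "series": [
    {"xyz": [0,0,0],"angular": [0,0,0]},
    {"xyz": [0,0,0],"angular": [0,0,0]},
    {"xyz": [0,0,0],"angular": [0,0,0]},
    {"xyz": [0,0,0],"angular": [0,0,0]},
    {"xyz": [0,0,0],"angular": [0,0,0]},
    {"xyz": [0,0,0],"angular": [0,0,0]},
    {"xyz": [0,0,0],"angular": [0,0,0]}
  ],
  "hand": 1,
  "squeeze": 45
}}

```text
time: 22.4
ee_pos: [0.4583, 0.284, 0.0709]
tcp_rot: [3.141, -0.0, 1.64]
force: [-1.3, 0.7, 0.6]
opening: 0.0187
grip_force: 44.0
```

```bash
python3 -c "
from h import *
go(.4582,.2828,.067);print(readout.sense()['force'])"
```

```text
now [0.4583 0.284  0.0709] [ 3.141 -0.     1.64 ] mm [-1.1 -0.1  3.9] turn [ 0. -0.  0.]
[-1.33582227  0.7160267   0.58584388]
```

{"method": "apply_moves", "body": {
  "series": [
    {"xyz": [0,0,-10],"angular": [0,0,0]},
    {"xyz": [0,0,-25],"angular": [0,0,0]},
    {"xyz": [0,0,-40],"angular": [0,0,0]},
    {"xyz": [0,0,-60],"angular": [0,0,0]},
    {"xyz": [0,0,-85],"angular": [0,0,0]},
    {"xyz": [0,0,-115],"angular": [0,0,0]},
    {"xyz": [0,0,-140],"angular": [0,0,0]},
    {"xyz": [0,0,-140],"angular": [0,0,0]},
    {"xyz": [0,0,-140],"angular": [0,0,0]}
  ]
}}

```text
time: 23.52
ee_pos: [0.4579, 0.2837, 0.2102]
tcp_rot: [-3.141, 0.0, 1.64]
force: [-0.9, -0.1, -0.7]
opening: 0.0183
grip_force: 44.0
```

```bash
python3 - <<'E'
from h import *
cv2.imwrite("pics/s2.png",eyes.snapshot("side"))
c=cam("wrist");im=eyes.snapshot("wrist");s=readout.sense();fit(c,im,"amb",*s["ee_pos"][:2],.105,s["ee_pos"][2]-.0609)
go(.45,-.13,.2); go(.6552,-.1418,.2)
E
```

```text
amb xy [0.4579 0.2811] IoU 0.914 px 4039
now [0.4575 0.2835 0.2091] [-3.139e+00  1.000e-03  1.640e+00] mm [-412.   -36.2    9.7] turn [-0.02  0.01  0.  ]
now [0.4575 0.2835 0.2091] [-3.139e+00  1.000e-03  1.640e+00] mm [-438.   167.7    9.1] turn [-0.02  0.01  0.  ]
```

View pics/s2.png

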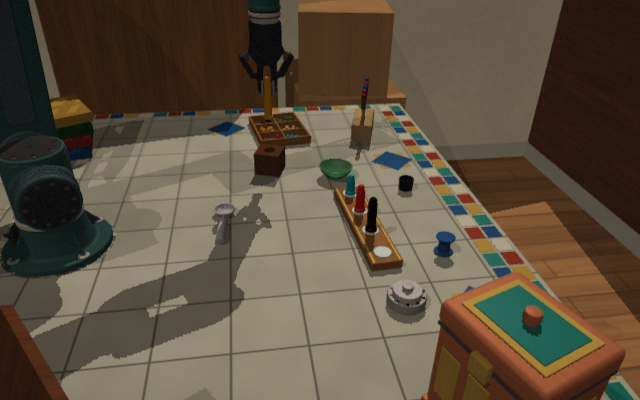

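Amber is out of the well and hangs upright, and three pieces stand on the rail. I carry it round in front of the rail to mark4.

{"method": "apply_moves", "body": {
  "series": [
    {"xyz": [-55,0,0],"angular": [0,0,0]},
    {"xyz": [-110,0,0],"angular": [0,0,0]},
    {"xyz": [-165,0,0],"angular": [0,0,0]},
    {"xyz": [-220,0,0],"angular": [0,0,0]},
    {"xyz": [-275,10,0],"angular": [0,0,0]},
    {"xyz": [-325,40,0],"angular": [0,0,0]},
    {"xyz": [-370,80,0],"angular": [0,0,0]},
    {"xyz": [-405,120,0],"angular": [0,0,0]},
    {"xyz": [-437,167,0],"angular": [0,0,0]},
    {"xyz": [-437,167,0],"angular": [0,0,0]}
  ]
}}

```text
time: 24.88
ee_pos: [0.6564, -0.1427, 0.204]
tcp_rot: [-3.133, -0.003, 1.638]
force: [-0.9, 0.3, -1.3]
opening: 0.0187
grip_force: 44.2
```

{"method": "apply_moves", "body": {
  "series": [
    {"xyz": [0,0,0],"angular": [0,0,0]},
    {"xyz": [0,0,20],"angular": [0,0,0]},
    {"xyz": [0,0,50],"angular": [0,0,0]},
    {"xyz": [0,0,80],"angular": [0,0,0]},
    {"xyz": [0,0,100],"angular": [0,0,0]},
    {"xyz": [0,0,110],"angular": [0,0,0]},
    {"xyz": [0,0,110],"angular": [0,0,0]},
    {"xyz": [0,0,110],"angular": [0,0,0]}
  ]
}}

```text
time: 25.88
ee_pos: [0.656, -0.1406, 0.1025]
tcp_rot: [3.139, 0.001, 1.64]
force: [0.2, 0.0, -1.0]
opening: 0.0188
grip_force: 44.3
```

```bash
python3 - <<'E'
from h import *
go(.6552,-.1410,.0829)
c=cam("wrist");im=eyes.snapshot("wrist");s=readout.sense();fit(c,im,"amb",*s["ee_pos"][:2],.105,s["ee_pos"][2]-.0609)
E
```

```text
now [ 0.656  -0.1406  0.1025] [3.139e+00 1.000e-03 1.640e+00] mm [-0.3 -0.9 19.6] turn [0.02 0.01 0.  ]
amb xy [ 0.6563 -0.1431] IoU 0.235 px 16490
```

{"method": "apply_moves", "body": {
  "series": [
    {"xyz": [0,-0.5,6],"angular": [0,0,0]},
    {"xyz": [0,-0.5,11],"angular": [0,0,0]},
    {"xyz": [0,-0.5,15],"angular": [0,0,0]},
    {"xyz": [0,-0.5,17],"angular": [0,0,0]},
    {"xyz": [0,-0.5,19],"angular": [0,0,0]},
    {"xyz": [0,-0.5,19],"angular": [0,0,0]},
    {"xyz": [0,-0.5,19],"angular": [0,0,0]}
  ]
}}

```text
time: 26.8
ee_pos: [0.6547, -0.1405, 0.0829]
tcp_rot: [3.141, 0.0, 1.64]
force: [-3.3, 1.1, 5.4]
opening: 0.0186
grip_force: 45.1
```

{"method": "apply_moves", "body": {
  "series": [
    {"xyz": [0,0,0],"angular": [0,0,0]},
    {"xyz": [0,0,0],"angular": [0,0,0]},
    {"xyz": [0,0,0],"angular": [0,0,0]},
    {"xyz": [0,0,-3],"angular": [0,0,0]},
    {"xyz": [0,0,-20],"angular": [0,0,0]},
    {"xyz": [0,0,-60],"angular": [0,0,0]},
    {"xyz": [0,0,-110],"angular": [0,0,0]},
    {"xyz": [0,0,-150],"angular": [0,0,0]},
    {"xyz": [0,0,-150],"angular": [0,0,0]},
    {"xyz": [0,0,-150],"angular": [0,0,0]}
  ],
  "hand": -1
}}

```text
time: 28.05
ee_pos: [0.6546, -0.1404, 0.2322]
tcp_rot: [3.141, 0.0, 1.64]
force: [0.1, 0.6, -0.6]
opening: 0.0854
grip_force: 0.0
```

```bash
python3 - <<'E'
from h import *
c=cam("wrist");im=eyes.snapshot("wrist"); cv2.imwrite("pics/w10.png",im)
try: fit(c,im,"amb",.6552,-.1418,.105,.022); fit(c,im,"ebo",.6496,-.0618,.08,.022)
except Exception as e: print(e)
E
```

```text
amb xy [ 0.6548 -0.1428] IoU 0.111 px 6988
ebo xy [ 0.6501 -0.0635] IoU 0.768 px 344
```

View pics/w10.png

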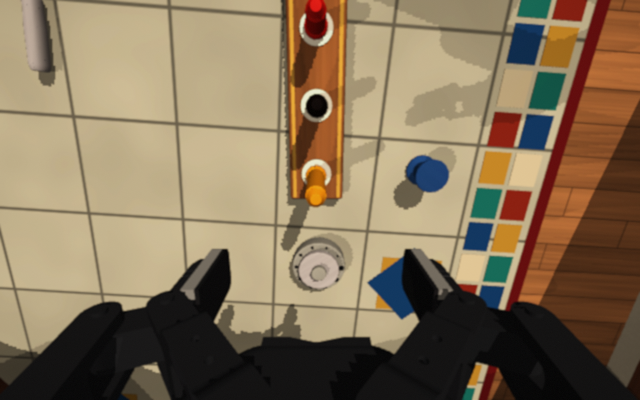

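Amber's foot is centred on its disc at (316,174), ebony and coral are centred on theirs, and the gauge is untouched. The gripper is clear, so I hand in.

```bash
python3 -c "
from plant import sign_off
print(sign_off())"
```

```text
the job is handed in; nothing more can be done
None
```

All four imam pieces stand upright on their marks, shortest at the dish end and tallest at the gauge end, and the job is handed in; the last pictures showed each centred within a few millimetres, the dish and gauge were not touched, and the judge returned no verdict.

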